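Put the gearbox into the marked gear

TASK

The gear lever of the gearbox on the bench is in reverse. Push its knob gently with the fingertips, never gripping it, along the neutral channel and fully home into the slot that has the squat brass grease nipple housing standing at its outer end (plain spacer sleeves stand at the other three), so that gear can be checked. Leave the lever there, and do not disturb the housing, the sleeves or anything lying on the bench.

Things in the scene. Friction and masses are not known exactly. Their poses are not given: they have to be found in the camera images.
- gearbox: Cast-aluminium three-wheeler gearbox bolted to the bench: foot 230 x 210 mm, steel gate plate on top 184 x 170 mm, its upper face 112 mm above the bench; a gear lever stands up through it. Origin at the centre of its underside. Its own +x is 'far' (roughly away from the robot), -x 'near', +y 'left', z up. Plate slots are 16 mm wide, the lever's stem 10 mm.
- neutral (a point): Knob centre when the lever is upright in the neutral channel, middle column; 200 mm above the bench, axes as the gearbox's. The channel runs along the gearbox's y; slots branch off along x in columns 28 mm apart at the plate: right (-y) = reverse, a near slot only; middle and left (+y), each with a near and a far slot. At the right column the channel's far side is closed.
- knob (a point): Centre of the black pear-shaped knob: greatest diameter 34 mm, from 20 mm below to 19 mm above this point along the lever, on a 10 mm stem. The lever pivots 165 mm below this point, 35 mm above the bench over the gearbox's centre. The knob travels about 45 mm either way from neutral along the gearbox's x, and 56 mm from column to column along y.
- lever_side (a joint): Sideways tilt of the lever, rad: 0 in the middle column, +0.35 in the left column, -0.35 in the right (reverse) column; in each the stem has about 0.03 play either way. It stays where it is left; about 2 N at the knob moves it.
- lever_fore (a joint): Fore-and-aft tilt of the lever, rad: 0 in the neutral channel (play about 0.04 either way), fully home about +0.28 in a far slot, about -0.28 in a near slot. The plate's edges stop it. It stays where it is left; about 2 N at the knob moves it.
- slot_far_mid (a point): Where the knob's centre is when the lever is fully home in the far slot of the middle column.
- slot_near_mid (a point): Where the knob's centre is when the lever is fully home in the near slot of the middle column.
- slot_far_left (a point): Where the knob's centre is when the lever is fully home in the far slot of the left column.
- slot_near_left (a point): Where the knob's centre is when the lever is fully home in the near slot of the left column.
- nipple_mid (a point): Squat brass grease nipple housing: hexagonal, 30 mm across corners and 14 mm high, with a small round nipple up to 24 mm; origin 10 mm above its foot. Standing on the gearbox's gate plate at the outer end of one slot. Such pieces stand 55 mm from the neutral channel's centreline, at the gearbox's y -3 mm (middle column) or y +34 mm (left column).
- sleeve1_mid (a point): Aluminium spacer sleeve, a plain tube 26 mm in diameter and 24 mm high; origin at its centre. Standing on the gearbox's gate plate at the outer end of one slot. 
- sleeve2_mid (a point): Aluminium spacer sleeve, a plain tube 26 mm in diameter and 24 mm high; origin at its centre. Standing on the gearbox's gate plate at the outer end of one slot. 
- sleeve3_mid (a point): Aluminium spacer sleeve, a plain tube 26 mm in diameter and 24 mm high; origin at its centre. Standing on the gearbox's gate plate at the outer end of one slot. 
- cover: Black nylon sprocket cover lying on the bench, about 125 x 100 mm, 22 mm high; origin at the underside.
- bolt: Zinc-plated tensioner bolt lying on the bench, 68 mm long along its x; origin under its hexagonal head.
- wrench_grip (a point): Handle of a 170 mm steel wrench lying on the bench.
- grease_tin_mid (a point): Middle of a small round steel tin, 68 mm in diameter, 60 mm high, on the bench.

How it is judged:
By the outcome, as a careful person would: the job done as asked, in the order asked, and still so for the second after the job is handed in, with the robot touching nothing.
It also fails if it takes over 48 s, if anything falls off the work surface, if the arm or the gripper's body presses on something with over 40 N, if the wrist force passes 120 N, or if a joint passes its speed limit or range.

ROBOT

A 6-joint arm with a two-finger parallel gripper is mounted at the origin on the work surface. World frame = base frame: x ahead of the robot, y to its left, z up, the work surface at z = 0. Lengths are in m, angles in rad, forces in N, time in s.
With the tool pointing down it reaches from about 0.35 to 0.775 m from the base axis. Payload 5.5 kg.
Tool frame: the origin (TCP) lies at the centre of the arm's flange, where the gripper is bolted on; the fingertips stand 173 mm ahead of it and the grasp point (between the pads) lies grasp_offset ahead of it (grasp_offset is the distance from the TCP to the grasp point, in m); x points along the fingers, z is the direction in which the jaws open and shut, and the axes are right-handed (so a half turn about x gives the same grasp; the last joint's range is limited). The gripper opens to 85 mm and grips with 20 to 120 N. Pads are 22 mm wide; open, the fingers measure 114 mm over their backs; the gripper's body (76 mm by 85 mm) begins 54 mm behind the grasp point. The pads swing forward as they close: fully open they stand 13 mm farther back than shut.
Start: joints at [-1.453, 0.313, 0.046, 1.304, 0, 1.431], TCP at [0.147, -0.556, 0.405] pointing down, gripper open.
Joint ranges: [-2.76, 2.76], [-0.86, 1.69], [-1.03, 1.26], [-2.2, 2.34], [-1.47, 1.5], [-3.14, 3.14]. Speed limits (rad/s): [2.57, 2.57, 3.14, 3.14, 3.14, 3.14].

INTERFACE

Orientations are given as a rotation vector (axis times angle).
In Python, from station import * gives the robot as it stands.
- The arm moves only by the tool step_arm, never from a script. Its argument "moves" is one flat list of numbers, 7 for each row, row after row: the shift along the tool's x, y, z in m, then the turn, a rotation vector about the tool's x, y, z in rad, then the opening, from 0 (shut) to 1 (fully open). In form: [x, y, z, wx, wy, wz, claw, x, y, z, wx, wy, wz, claw, ...]. A call has 1 to 10 rows; each row shifts and turns the pose as measured when the row begins, along the tool's axes as they then stand; what a row does not reach is not made up. A row lasts 1/12 s, in which the tool goes at most 41.7 mm and 7.16 degrees, less where a joint would pass 70% of its speed; a pose out of reach is approached as far as the arm can. A call with a gripper value outside its range is refused whole. The fingers move at their own pace and stop on an object; "force" is the grip in N (left out, the last holds). Time passes only in rows, so rows that do not move let the fingers close. It gives the time, the measured TCP pose, the force and the opening at its end, in the units of the state.
- read_state(): the state, without advancing time (a new reading comes with each control period).
- camera(name): name is "scene" or "top" or "wrist"; returns a dict with "image" (420x560x3 uint8, red, green, blue), "K" (3x3 intrinsics, pixels), "dist_coeffs" ([k1, k2, p1, p2, k3] as OpenCV has them; the pictures are not rectified), "position" and "attitude" of the camera in the world; the wrist camera has in their place "T_tool_cam" (4x4, takes a point from camera to tool coordinates, whose origin is the TCP and whose axes are the tool frame's). Camera axes: x right, y down, z forward; pixel columns grow to the right and rows downward; lengths in m; the calibration is good to about 2 mm. A picture is of the moment at which its call begins: read the wrist's pose just before it. There is no depth.
- job_done(): hands the job in, once; it reports no verdict.
The state is a dict: "time": time; "joints": joint angles; "qvel": joint speeds; "effort": joint torques, N m; "ee_pos": TCP position; "tool_rot": TCP orientation; "contact_force": force on the tool from outside, world axes, zero at the start; "torque": the same for the moment, N m; "gripper_width": opening from 0.0 (shut) to 1.0 (fully open).
Only numpy, scipy, OpenCV 4.12 (cv2) and the standard library are available. Lean on these libraries where they do the work, as an engineer would, in place of code of your own. Each camera call takes 0.05 s, during which the arm holds its last target. There are 200 camera calls.

## Working session

There is one attempt and no reset: what is moved stays moved. The work goes in short steps, Python scripts to look and compute and a tool call to move; the robot and the scene stay as the last step left them, time stands still between calls to the robot, and variables do not carry over. Pictures are saved under pics/ and viewed, about 8 in all and at most 12, crops included, and the job is handed in when it is done.

Besides the shell and the picture viewer there is one more tool, called after ">>>" as name(argument=value, ...), one argument or row to a line, values as JSON. step_arm: Moves the arm, as the interface text tells. Its arguments: {"type":"object","properties":{"moves":{"type":"array"},"force":{"type":"number"}},"required":["moves"]}

```bash
mkdir -p pics; ls
cat > h.py <<'E'
from station import *
import numpy as np, cv2, pickle
from scipy.spatial.transform import Rotation as R
E
python3 - <<'E'
from h import *
for n in ("scene","top"):
    c=camera(n); pickle.dump(c,open(n+".pkl","wb"))
    cv2.imwrite(f"pics/{n}0.png",c["image"][:,:,::-1])
    print(n,c["K"],c["dist_coeffs"],c["position"],c["attitude"])
s=read_state();print(s["ee_pos"],s["tool_rot"],s["time"])
import station;print([k for k in dir(station) if k[0]!='_'])
E
```

```text
pics
scene [[486.19886732   0.         280.21733563]
 [  0.         486.19886732 207.92956416]
 [  0.           0.           1.        ]] [-0.00474852  0.          0.          0.          0.        ] [ 0.91736713 -0.48407215  0.97136031] [-2.33953348 -0.81425724  0.30734011]
top [[440.4517702    0.         279.46633269]
 [  0.         440.4517702  204.28198708]
 [  0.           0.           1.        ]] [-0.1164611  0.         0.         0.         0.       ] [0.37065129 0.07367319 1.25274904] [-2.18676371  2.16677269 -0.11825245]
[ 0.14657983 -0.55582481  0.40384665] [ 1.01844478  1.32146258 -1.01633522] 0.1
['PlanningError', 'camera', 'grasp_offset', 'job_done', 'read_state']
```

View pics/scene0.png

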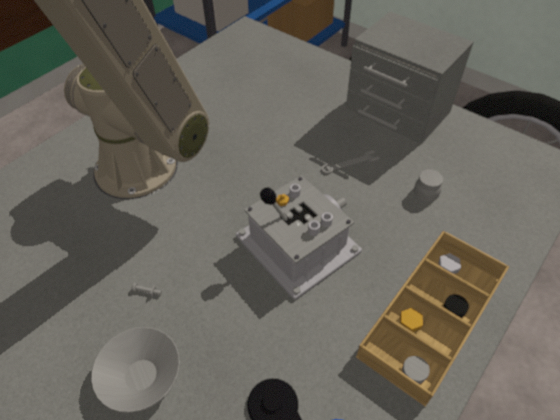

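View pics/top0.png

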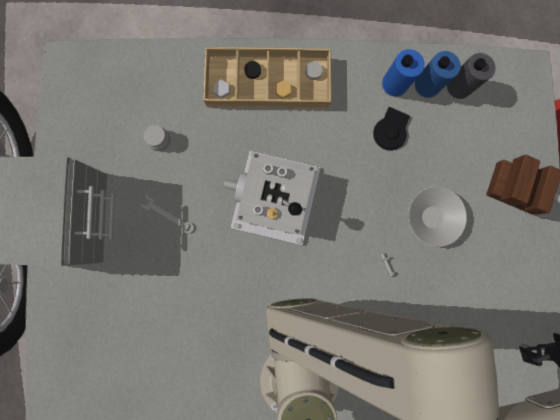

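Run:
```python
from h import *
t=pickle.load(open("top.pkl","rb"))["image"][140:255,215:345,::-1]
s=pickle.load(open("scene.pkl","rb"))["image"][165:305,225:365,::-1]
t=cv2.resize(t,(520,460),interpolation=cv2.INTER_CUBIC)
cv2.imwrite("pics/crop_top.png",cv2.resize(t,(678,600)))
cv2.imwrite("pics/crop_sc.png",cv2.resize(s,(560,560),interpolation=cv2.INTER_CUBIC))
```

```text
(no output)
```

View pics/crop_top.png

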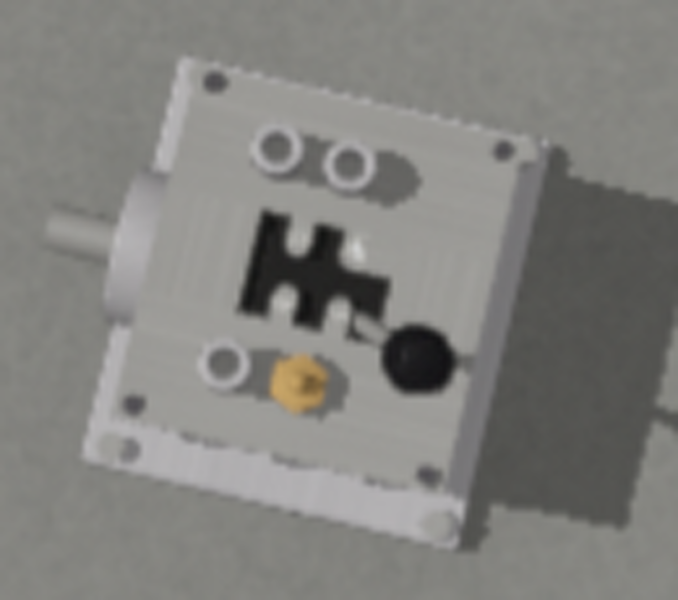

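View pics/crop_sc.png

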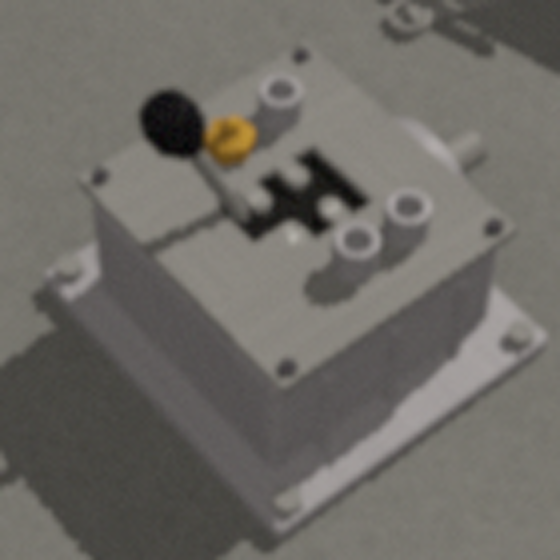

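```bash
cat >> h.py <<'E'
def ray(c,uv):
    p=cv2.undistortPoints(np.array(uv,float).reshape(-1,1,2),c["K"],np.array(c["dist_coeffs"]))[:,0]
    d=np.c_[p,np.ones(len(p))]@R.from_rotvec(c["attitude"]).as_matrix().T
    return np.array(c["position"]),d
def atz(c,uv,z):
    o,d=ray(c,uv); return o+d*((z-o[2])/d[:,2])[:,None]
def tri(c1,u1,c2,u2):
    o1,d1=ray(c1,u1);o2,d2=ray(c2,u2);out=[]
    for a,b in zip(d1,d2):
        s=np.linalg.lstsq(np.c_[a,-b],o2-o1,rcond=None)[0]
        p,q=o1+a*s[0],o2+b*s[1]; out.append(np.r_[(p+q)/2,np.linalg.norm(p-q)])
    return np.array(out)
E
python3 - <<'E'
from h import *
T=pickle.load(open("top.pkl","rb"));S=pickle.load(open("scene.pkl","rb"))
# FL FR NL NR knob nipple
t=np.array([(215,82),(503,151),(133,404),(429,475),(417,358),(300,384)])/5.215+[215,140]-.4
s=np.array([(493,228),(287,368),(302,55),(100,177),(173,122),(230,138)])/4+[225,165]-.4
np.set_printoptions(precision=4,suppress=True)
print(tri(T,t,S,s))
for c,u in((T,t),(S,s)):
    P=atz(c,u[:4],.112)
    ctr=P.mean(0); x=(P[0]+P[1]-P[2]-P[3]); yaw=np.arctan2(x[1],x[0]); y=P[0]+P[2]-P[1]-P[3]; yaw2=np.arctan2(-y[0],y[1])
    print(ctr,yaw,yaw2,np.linalg.norm(x)/2,np.linalg.norm(y)/2)
    Rg=R.from_euler('z',(yaw+yaw2)/2)
    print(Rg.inv().apply(atz(c,u[4:5],.19)-ctr),Rg.inv().apply(atz(c,u[5:],.13)-ctr))
s=read_state();Rt=R.from_rotvec(s["tool_rot"]).as_matrix();print(Rt,grasp_offset)
E
```

```text
[[ 0.6112  0.125   0.1126  0.0008]
 [ 0.5776 -0.0205  0.1125  0.0011]
 [ 0.4481  0.1635  0.1136  0.0012]
 [ 0.4144  0.0164  0.1136  0.0019]
 [ 0.4652  0.0255  0.1894  0.    ]
 [ 0.4585  0.0807  0.1205  0.0016]]
[0.5125 0.0707 0.112 ] -0.22580584935594922 -0.2269951044582394 0.16762440625612973 0.15042286271229743
[[-0.036  -0.0546  0.078 ]] [[-0.056  -0.0032  0.018 ]]
[0.5127 0.0723 0.112 ] -0.23198851267311377 -0.225430297224212 0.1681185739280228 0.1501011780831949
[[-0.0352 -0.0566  0.078 ]] [[-0.0479 -0.0084  0.018 ]]
[[-0.0002  0.9669  0.255 ]
 [ 0.0018  0.255  -0.9669]
 [-1.      0.0002 -0.0018]] 0.1547
```

>>> step_arm(
  moves=[0,0.021,-0.025,0,0,0,0,0,0.021,-0.025,0,0,0,0,0,0.021,-0.025,0,0,0,0,0,0.021,-0.025,0,0,0,0,0,0.021,-0.025,0,0,0,0,0,0.021,-0.025,0,0,0,0,0,0.021,-0.025,0,0,0,0,0,0.021,-0.025,0,0,0,0,0,0.021,-0.025,0,0,0,0,0,0.021,-0.025,0,0,0,0],
  force=20,
)

```text
time: 0.93
ee_pos: [0.2877, -0.2533, 0.398]
tool_rot: [1.032, 1.324, -1.023]
contact_force: [1.5, -0.3, -0.1]
gripper_width: 0.001
```

>>> step_arm(
  moves=[0,0.021,-0.025,0,0,0,0,0,0.021,-0.025,0,0,0,0,0,0.021,-0.025,0,0,0,0,0,0.021,-0.025,0,0,0,0,0,0.021,-0.025,0,0,0,0,0,0.021,-0.025,0,0,0,0,0,0,0,0.12,0,0,0,0,0,0,0.12,0,0,0,0,0,0,0.12,0,0,0,0,0,0,0.12,0,0,0],
)

```text
time: 1.77
ee_pos: [0.3755, -0.0587, 0.3974]
tool_rot: [1.389, 1.1, -1.383]
contact_force: [0.7, 0.4, -0.2]
gripper_width: 0.004
```

```bash
cat >> h.py <<'E'
O=np.array([.5126,.0713,0]); G=R.from_euler('z',-.2275)
def st():
    s=read_state(); Rt=R.from_rotvec(s["tool_rot"]); A=(G.inv()*Rt).as_matrix()
    tip=G.inv().apply(np.array(s["ee_pos"])+Rt.apply([.173,0,0])-O)
    np.set_printoptions(precision=4,suppress=True)
    print("t",round(s["time"],2),"tip_g",tip,"F_g",G.inv().apply(s["contact_force"]),"w",s["gripper_width"]);print(A)
E
python3 -c "
from h import *
st()"
```

```text
t 1.77 tip_g [-0.1056 -0.1557  0.2244] F_g [ 0.6104  0.5221 -0.225 ] w 0.0036163531853901903
[[-0.0078  0.9999 -0.0116]
 [ 0.0107 -0.0115 -0.9999]
 [-0.9999 -0.0079 -0.0106]]
```

>>> step_arm(
  moves=[0,0.007,-0.021,0,0,0,0,0,0.007,-0.021,0,0,0,0,0,0.007,-0.021,0,0,0,0,0,0.006,-0.021,0,0,0,0,0,0.005,-0.02,0,0,0,0,0.015,0,0,0,0,0,0,0.015,0,0,0,0,0,0,0.015,0,0,0,0,0,0,0,0,0,0,0,0,0],
)

```text
time: 2.52
ee_pos: [0.426, 0.0006, 0.3515]
tool_rot: [1.384, 1.144, -1.337]
contact_force: [-0.1, 0.4, 0.9]
gripper_width: 0.002
```

```bash
python3 -c "
from h import *
st()
c=camera('wrist');cv2.imwrite('pics/w1.png',c['image'][:,:,::-1])
c=camera('scene');cv2.imwrite('pics/s1.png',cv2.resize(c['image'][130:290,200:360,::-1],(560,560),interpolation=2))"
```

```text
t 2.52 tip_g [-0.0702 -0.0812  0.1786] F_g [-0.2048  0.362   0.9108] w 0.002421564732518341
[[-0.0102  0.9995  0.0291]
 [ 0.0413  0.0295 -0.9987]
 [-0.9991 -0.009  -0.0416]]
```

View pics/s1.png

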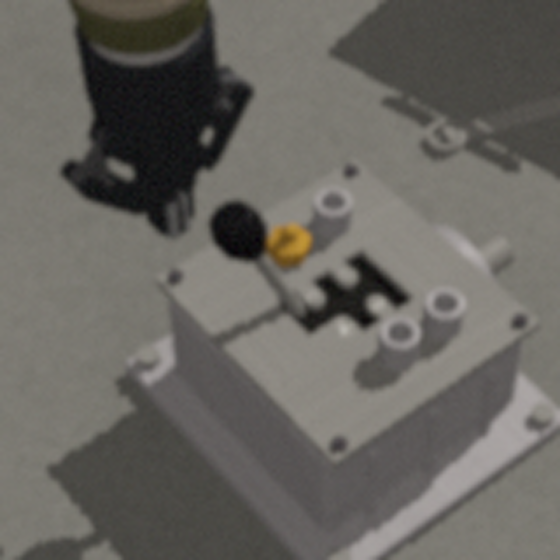

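>>> step_arm(
  moves=[0,-0.003,-0.01,0.03,-0.041,0,0,0,0,-0.014,0,0,0,0,0,0,-0.012,0,0,0,0,0,0,0,0,0,0,0],
)

```text
time: 2.95
ee_pos: [0.4254, 0.0016, 0.3579]
tool_rot: [1.37, 1.132, -1.337]
contact_force: [0.1, -0.8, 0.1]
gripper_width: -0.001
```

```bash
python3 -c "
from h import *
st()"
```

```text
t 2.95 tip_g [-0.0698 -0.083   0.185 ] F_g [ 0.2808 -0.7091  0.113 ] w -0.0009569896937376624
[[-0.0034  0.9994  0.0352]
 [ 0.0265  0.0352 -0.999 ]
 [-0.9996 -0.0025 -0.0266]]
```

```bash
python3 -c "
from h import *
s=read_state();print(s['joints'],s['qvel'],s['effort'],s['contact_force'])"
```

```text
[-0.19359845  0.04675582 -0.39784573  1.12874515  0.02659021  3.14025542] [-0.00359115 -0.00588502  0.01828233  0.00612367  0.00169358 -0.00155821] [-1.85998518e-02 -3.13420594e+01  2.85671282e+01  4.22702939e-02
  1.21582188e-01  3.07108654e-03] [ 0.11360282 -0.75419344  0.11303247]
```

View pics/w1.png

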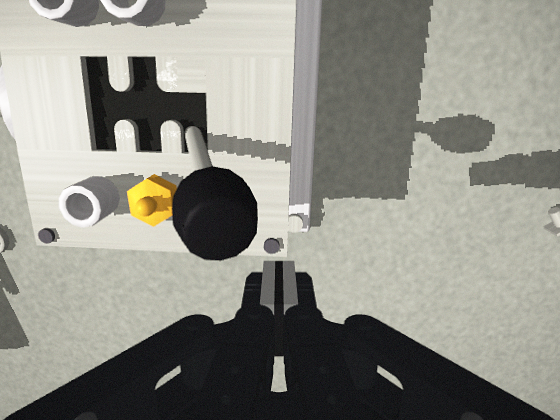

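>>> step_arm(
  moves=[-0.015,0,0,-0.1,0,0,0,-0.015,0,0,-0.12,0,0,0,0,0,0,-0.12,0,0,0,0,0,0,-0.12,0,0,0,0,0,0,-0.12,0,0,0,0,0,0,-0.12,0,0,0,0,0,0,-0.12,0,0,0,0,0,0,-0.12,0,0,0,0,0,0,-0.12,0,0,0,0,0,0,-0.12,0,0,0],
)

```text
time: 3.78
ee_pos: [0.428, 0.003, 0.3958]
tool_rot: [0.445, 1.524, -0.393]
contact_force: [0.4, 0.6, 0.4]
gripper_width: 0.001
```

>>> step_arm(
  moves=[0,0,0,-0.12,0,0,0,0,0,0,-0.12,0,0,0,0,0,0,-0.12,0,0,0,0,0,0,-0.1,0,0,0,0,0,0,0,0,0,0],
)

```text
time: 4.2
ee_pos: [0.4292, 0.0041, 0.3987]
tool_rot: [0.065, 1.551, -0.014]
contact_force: [0.2, -0.2, 0.4]
gripper_width: -0.001
```

```bash
python3 -c "
from h import *
st()"
```

```text
t 4.2 tip_g [-0.064  -0.0781  0.2258] F_g [ 0.2253 -0.1709  0.3787] w -0.0012566943199971003
[[ 0.0118 -0.1763  0.9843]
 [ 0.0359  0.9838  0.1758]
 [-0.9993  0.0332  0.018 ]]
```

>>> step_arm(
  moves=[0,0,-0.014,0.09,0.012,-0.036,0,0,0.01,0,0.085,0,0,0,0,0.01,0,0,0,0,0,0,0.01,0,0,0,0,0,0,0,0,0,0,0,0],
)

```text
time: 4.62
ee_pos: [0.4218, 0.0353, 0.4005]
tool_rot: [0.194, 1.554, -0.197]
contact_force: [-0.6, 0.4, 0.7]
gripper_width: 0.003
```

```bash
python3 -c "
from h import *
st()"
```

```text
t 4.62 tip_g [-0.0789 -0.0557  0.2275] F_g [-0.7254  0.2602  0.7067] w 0.0028523836966802426
[[ 0.0082  0.0222  0.9997]
 [-0.001   0.9998 -0.0222]
 [-1.     -0.0009  0.0082]]
```

Good. Descend 48 mm and look from the scene camera.

>>> step_arm(
  moves=[0.016,0,0,0,0,0,0,0.016,0,0,0,0,0,0,0.015,0,0.001,0,0,0,0,0,0,0,0,0,0,0],
)

```text
time: 4.95
ee_pos: [0.4243, 0.0351, 0.3545]
tool_rot: [0.198, 1.548, -0.201]
contact_force: [-0.5, 0.2, 0.3]
gripper_width: 0.0
```

```bash
cat >> h.py <<'E'
def snap(n):
    st();a=camera('scene')['image'][130:290,200:360,::-1];b=camera('wrist')['image'][:,:,::-1]
    cv2.imwrite(f'pics/{n}.png',np.hstack([cv2.resize(a,(400,400),interpolation=2),cv2.resize(b,(400,300)) if 0 else cv2.copyMakeBorder(cv2.resize(b,(400,300)),0,100,0,0,0)]))
E
python3 -c "
from h import *
snap('a2')"
```

```text
t 4.95 tip_g [-0.0754 -0.0552  0.1815] F_g [-0.4872  0.0735  0.345 ] w 0.0004085360834506375
[[ 0.014   0.0273  0.9995]
 [-0.0001  0.9996 -0.0273]
 [-0.9999  0.0003  0.014 ]]
```

View pics/a2.png

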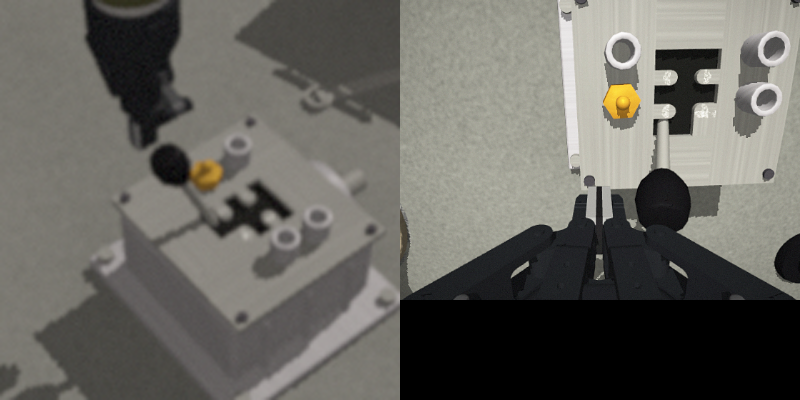

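>>> step_arm(
  moves=[0,0,0.006,0,0,0,0,0,0,0.006,0,0,0,0,0,0,0.006,0,0,0,0,0,0,0.006,0,0,0,0,0,0,0.006,0,0,0,0,0,0,0.006,0,0,0,0],
)

```text
time: 5.55
ee_pos: [0.4625, 0.0246, 0.3618]
tool_rot: [0.199, 1.542, -0.202]
contact_force: [-3.1, -0.4, 2.2]
gripper_width: -0.002
```

```bash
python3 -c "
from h import *
st()"
```

```text
t 5.55 tip_g [-0.0349 -0.0567  0.1888] F_g [-2.9204 -1.1081  2.1964] w -0.0020695094488807414
[[ 0.0194  0.0291  0.9994]
 [ 0.0001  0.9996 -0.0291]
 [-0.9998  0.0007  0.0194]]
```

>>> step_arm(
  moves=[0.005,0,0.004,0,0,0,0,0.003,0,0.004,0,0,0,0],
)

```text
time: 5.72
ee_pos: [0.4725, 0.0221, 0.3545]
tool_rot: [0.2, 1.539, -0.202]
contact_force: [-2.5, 0.5, 2.2]
gripper_width: -0.0
```

```bash
python3 -c "
from h import *
snap('a3')"
```

```text
t 5.72 tip_g [-0.0241 -0.0568  0.1816] F_g [-2.5286 -0.0431  2.1793] w -0.0002624901709635835
[[ 0.0221  0.0293  0.9993]
 [ 0.0007  0.9996 -0.0293]
 [-0.9998  0.0013  0.022 ]]
```

View pics/a3.png

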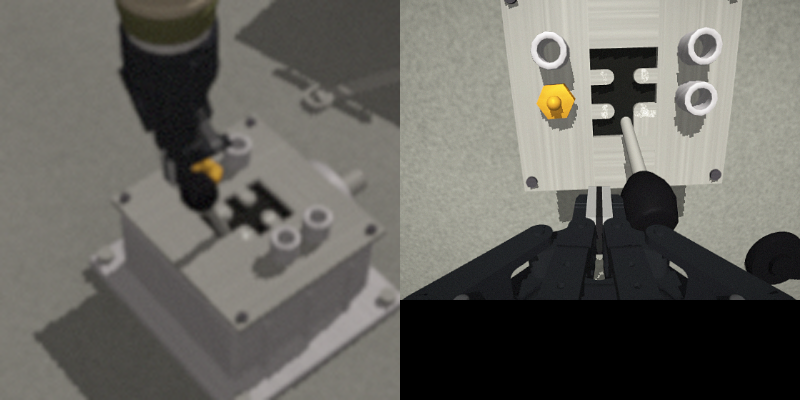

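>>> step_arm(
  moves=[0,0,-0.012,0,0,0,0,0,0,-0.006,-0.03,0.022,0,0,0,-0.02,0,0,0,0,0,0,-0.02,0,0,0,0,0,0,-0.01,0,0,0,0,0,0,0,0,0,0,0,0],
)

```text
time: 6.32
ee_pos: [0.4441, -0.0227, 0.3515]
tool_rot: [0.176, 1.565, -0.173]
contact_force: [0.2, 0.5, 0.1]
gripper_width: -0.004
```

```bash
python3 -c "
from h import *
st()"
```

```text
t 6.32 tip_g [-0.0457 -0.1068  0.1785] F_g [0.0968 0.5203 0.1066] w -0.003541221139919985
[[-0.001  -0.0049  1.    ]
 [ 0.0015  1.      0.0049]
 [-1.      0.0016 -0.001 ]]
```

>>> step_arm(
  moves=[0,0,0.016,0,0,0,0,0,0,0.016,0,0,0,0,0,0,0.013,0,0,0,0,0,0,0,0,0,0,0,0,0.008,0,0,0,0,0,0,0.008,0,0,0,0,0,0,0.008,0,0,0,0,0],
)

```text
time: 6.9
ee_pos: [0.4945, -0.0077, 0.3508]
tool_rot: [0.182, 1.564, -0.177]
contact_force: [-0.1, -3.5, 2.0]
gripper_width: 0.004
```

```bash
python3 -c "
from h import *
st()"
```

```text
t 6.9 tip_g [ 0.     -0.0806  0.1778] F_g [ 0.7242 -3.4712  1.9796] w 0.004219228343697628
[[-0.0012  0.001   1.    ]
 [ 0.0028  1.     -0.001 ]
 [-1.      0.0028 -0.0012]]
```

>>> step_arm(
  moves=[0,0.006,0,0,0,0,0,0,0.006,0,0,0,0,0,0,0.006,0,0,0,0,0,0,0.006,0,0,0,0,0,0,0.006,0,0,0,0,0,0,0.006,0,0,0,0,0],
)

```text
time: 7.4
ee_pos: [0.5019, 0.0326, 0.3524]
tool_rot: [0.177, 1.563, -0.178]
contact_force: [-0.8, -1.5, 2.7]
gripper_width: -0.001
```

```bash
python3 -c "
from h import *
snap('a4')"
```

```text
t 7.4 tip_g [-0.0015 -0.0402  0.1794] F_g [-0.4134 -1.6408  2.655 ] w -0.0008038961464756147
[[ 0.001  -0.001   1.    ]
 [-0.0004  1.      0.001 ]
 [-1.     -0.0004  0.001 ]]
```

View pics/a4.png

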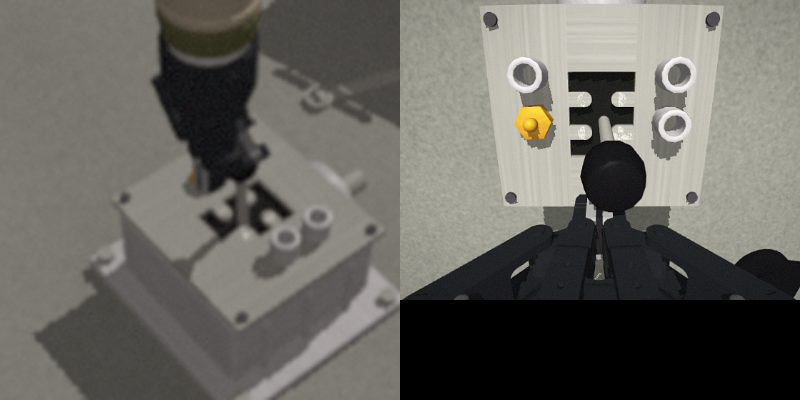

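>>> step_arm(
  moves=[0,0.006,0,0,0,0,0,0,0.005,0,0,0,0,0],
)

```text
time: 7.67
ee_pos: [0.5043, 0.0439, 0.352]
tool_rot: [0.177, 1.564, -0.178]
contact_force: [-0.6, -1.3, 1.3]
gripper_width: 0.003
```

```bash
python3 -c "
from h import *
st()
s=read_state();c=camera('wrist');pickle.dump((s,c),open('w5.pkl','wb'))
cv2.imwrite('pics/a5.png',cv2.resize(c['image'][70:310,180:400,::-1],(550,600),interpolation=2))
Rt=R.from_rotvec(s['tool_rot']).as_matrix();T=np.eye(4);T[:3,:3]=Rt;T[:3,3]=s['ee_pos'];T=T@np.array(c['T_tool_cam']);
def proj(g):
    p=G.apply(np.array(g))+O; q=np.linalg.inv(T)@np.r_[p,1]
    return cv2.projectPoints(q[:3].reshape(1,3),np.zeros(3),np.zeros(3),c['K'],np.array(c['dist_coeffs']))[0].ravel()
for y in (-.015,-.01,-.005,0,.005,.01,.015):
    print(y,(proj([0,y,.2])-[180,70])*2.5)
print('plate',(proj([0,0,.112])-[180,70])*2.5,(proj([0,.014,.112])-[180,70])*2.5)"
```

```text
t 7.67 tip_g [-0.0019 -0.0285  0.179 ] F_g [-0.2843 -1.4468  1.2651] w 0.0027022375476105313
[[-0.0001 -0.0014  1.    ]
 [-0.0001  1.      0.0014]
 [-1.     -0.0001 -0.0001]]
-0.015 [256.1399 512.1379]
-0.01 [256.3378 482.6639]
-0.005 [256.5394 452.4486]
0 [256.7445 421.4756]
0.005 [256.9534 389.7283]
0.01 [257.1659 357.1909]
0.015 [257.382  323.8479]
plate [252.1614 279.5782] [252.4169 222.0293]
```

View pics/a5.png

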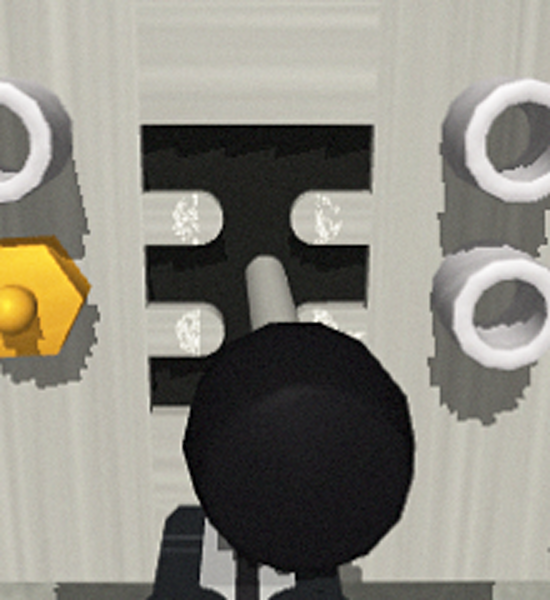

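>>> step_arm(
  moves=[0,0.003,0,0,0,0,0,0,-0.012,0,0,0,0,0,0,-0.008,0,0,0,0,0,0,0,0,0,0,0,0],
)

```text
time: 8.05
ee_pos: [0.5004, 0.0278, 0.3512]
tool_rot: [0.177, 1.565, -0.173]
contact_force: [1.0, 0.0, -0.4]
gripper_width: -0.001
```

```bash
python3 -c "
from h import *
st()"
```

```text
t 8.05 tip_g [-0.0023 -0.0447  0.1782] F_g [ 0.9326  0.2626 -0.4204] w -0.0009770286433916477
[[-0.0015 -0.0047  1.    ]
 [ 0.002   1.      0.0047]
 [-1.      0.002  -0.0015]]
```

>>> step_arm(
  moves=[0,-0.004,0.016,0,0,0,0,0,0,0.016,0,0,0,0,0,0,0.016,0,0,0,0,0,0,0.01,0,0,0,0,0,0,0,0,0,0,0],
)

```text
time: 8.47
ee_pos: [0.5565, 0.0073, 0.3507]
tool_rot: [0.183, 1.566, -0.175]
contact_force: [-0.3, 0.1, 0.2]
gripper_width: 0.0
```

```bash
python3 -c "
from h import *
st()"
```

```text
t 8.47 tip_g [ 0.0567 -0.0517  0.1777] F_g [-0.3044  0.0686  0.2122] w 0.00021058675798455128
[[-0.0029  0.0002  1.    ]
 [ 0.0044  1.     -0.0002]
 [-1.      0.0044 -0.0029]]
```

>>> step_arm(
  moves=[0,0.015,0.001,0,0,0,0,0,0.015,0.001,0,0,0,0,0,0.015,0,0,0,0,0,0,0.004,0,0,0,0,0,0,0,0,0,0,0,0],
)

```text
time: 8.88
ee_pos: [0.5683, 0.0532, 0.3498]
tool_rot: [0.188, 1.569, -0.179]
contact_force: [-0.2, -1.0, -0.3]
gripper_width: -0.003
```

```bash
python3 -c "
from h import *
snap('a6')"
```

```text
t 8.88 tip_g [ 0.0572 -0.0042  0.1768] F_g [ 0.0693 -1.0031 -0.2776] w -0.002650101618585092
[[-0.0068  0.0059  1.    ]
 [ 0.0052  1.     -0.0059]
 [-1.      0.0051 -0.0068]]
```

View pics/a6.png

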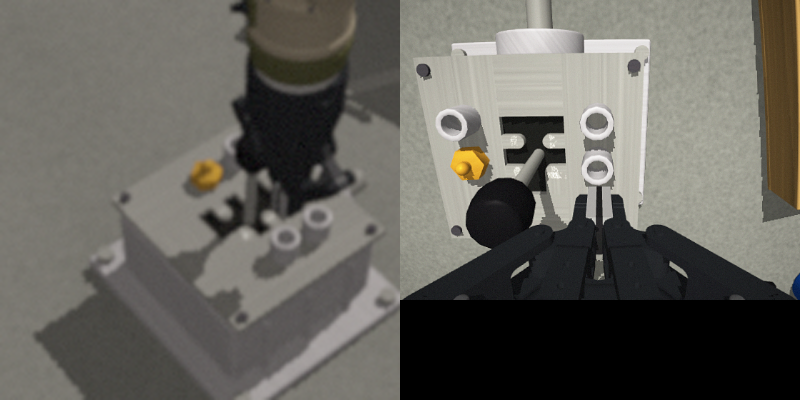

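>>> step_arm(
  moves=[0,0.002,-0.007,0,0,0,0,0,0.001,-0.007,0,0,0,0,0,0,-0.006,0,0,0,0,0,0,-0.006,0,0,0,0,0,0,-0.006,0,0,0,0,0,0,-0.006,0,0,0,0],
)

```text
time: 9.48
ee_pos: [0.529, 0.0627, 0.3512]
tool_rot: [0.191, 1.565, -0.182]
contact_force: [1.8, 0.1, -1.1]
gripper_width: -0.002
```

```bash
python3 -c "
from h import *
st()"
```

```text
t 9.48 tip_g [ 0.0175 -0.0038  0.1782] F_g [ 1.6938  0.4618 -1.0507] w -0.0015056327125920535
[[-0.0026  0.0103  0.9999]
 [ 0.0051  0.9999 -0.0103]
 [-1.      0.0051 -0.0027]]
```

>>> step_arm(
  moves=[0,0.001,-0.006,0,0,0,0,0,0.001,-0.006,0,0,0,0,0,0,-0.006,0,0,0,0,0,0,-0.005,0,0,0,0],
)

```text
time: 9.82
ee_pos: [0.5043, 0.0704, 0.3513]
tool_rot: [0.19, 1.564, -0.184]
contact_force: [2.1, -1.3, -1.6]
gripper_width: 0.001
```

```bash
python3 -c "
from h import *
st()"
```

```text
t 9.82 tip_g [-0.0082 -0.0021  0.1783] F_g [ 2.311  -0.7696 -1.6154] w 0.0009436311565079506
[[-0.0016  0.0108  0.9999]
 [ 0.0039  0.9999 -0.0108]
 [-1.      0.0038 -0.0017]]
```

Now feel for the end stop, in 3 mm steps.

>>> step_arm(
  moves=[0,0,-0.004,0,0,0,0,0,0,-0.003,0,0,0,0],
)

```text
time: 9.98
ee_pos: [0.4965, 0.0724, 0.3512]
tool_rot: [0.19, 1.563, -0.184]
contact_force: [8.0, -2.8, -6.2]
gripper_width: 0.003
```

>>> step_arm(
  moves=[0,0,-0.003,0,0,0,0],
)

```text
time: 10.07
ee_pos: [0.4948, 0.0729, 0.3514]
tool_rot: [0.189, 1.559, -0.185]
contact_force: [12.5, -4.3, -7.8]
gripper_width: -0.002
```

```bash
python3 -c "
from h import *
st()"
```

```text
t 10.07 tip_g [-0.0171 -0.0019  0.1784] F_g [13.0962 -1.3516 -7.8257] w -0.0021163729026586055
[[ 0.0037  0.0108  0.9999]
 [ 0.0035  0.9999 -0.0108]
 [-1.      0.0036  0.0037]]
```

>>> step_arm(
  moves=[0,0,0.008,0,0,0,0,0,0,0.016,0,0,0,0,0,0,0.016,0,0,0,0,-0.02,0,0.01,0,0,0,0,-0.03,0,0,0,0,0,0,-0.03,0,0,0,0,0,0,-0.02,0,0,0,0,0,0,0,0,0,0,0,0,0],
)

```text
time: 10.73
ee_pos: [0.5434, 0.0608, 0.4516]
tool_rot: [0.191, 1.574, -0.182]
contact_force: [1.0, -0.6, -0.7]
gripper_width: -0.001
```

```bash
python3 -c "
from h import *
st()
def crop(c,a,b,e,f): return cv2.resize(c['image'][a:b,e:f,::-1],(400,400),interpolation=2)
cv2.imwrite('pics/a7.png',np.hstack([crop(camera('scene'),150,290,225,365),cv2.resize(camera('wrist')['image'][:400,80:480,::-1],(400,400))]))"
```

```text
t 10.73 tip_g [ 0.0303 -0.0026  0.2786] F_g [ 1.158  -0.3881 -0.6824] w -0.001411179809818248
[[-0.0121  0.0097  0.9999]
 [ 0.0038  0.9999 -0.0096]
 [-0.9999  0.0037 -0.0121]]
```

View pics/a7.png

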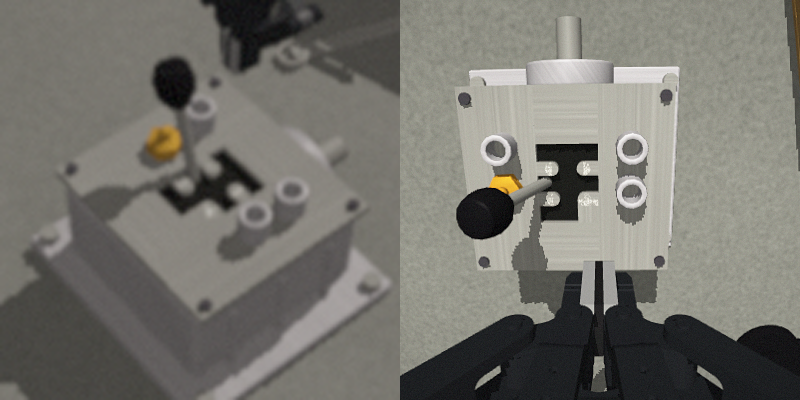

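Run:
```python
from h import *
s=read_state();c=camera('wrist');S=pickle.load(open('scene.pkl','rb'))
T=np.eye(4);T[:3,:3]=R.from_rotvec(s['tool_rot']).as_matrix();T[:3,3]=s['ee_pos'];T=T@np.array(c['T_tool_cam'])
c["position"]=T[:3,3];c["attitude"]=R.from_matrix(T[:3,:3]).as_rotvec()
p=tri(c,[(165,214)],S,[(285.9,178.7)])[0];g=G.inv().apply(p[:3]-O);print(g,p[3],"fore",np.arctan2(g[0],g[2]-.035),"side",np.arctan2(g[1],g[2]-.035))
```

```text
[-0.04638561  0.0014974   0.19436208] 0.0021401026695429142 fore -0.28324464740908495 side 0.009395921331309813
```

Fore tilt is about -0.283 and side tilt about 0.009, so the lever is fully home. I'm handing in.

```bash
python3 -c "
from h import *
st(); print(job_done())"
```

```text
t 10.88 tip_g [ 0.0286 -0.0029  0.274 ] F_g [-0.2032  0.2948 -0.3519] w -0.0010574062088457245
[[-0.0176  0.0096  0.9998]
 [ 0.0025  1.     -0.0095]
 [-0.9998  0.0023 -0.0176]]
the job is handed in; nothing more can be done
None
```

The lever is fully home in the near slot of the middle column, the one with the brass grease nipple housing at its outer end. I pushed the knob with the closed fingertips and never gripped it: out of reverse, along the neutral channel, then into the slot until it met the end stop at about 13 N sideways. I then drew the hand back clear, and handed in at about 10.9 s.

- **Lever position:** triangulating the knob from two cameras gave a fore tilt of about -0.283 rad (home is about -0.28) and a side tilt of about 0.01 rad. The two sight lines missed each other by about 2 mm.
- **Surroundings:** in the last pictures the sleeves stood in place. The housing looked undisturbed too, though the knob partly hid it in the wrist view. I did not take a final top view of the loose items on the bench, but the hand stayed well above them throughout.
- **One snag:** the last wrist joint reached the end of its range during the first approach, so I turned the tool about a quarter turn before touching the knob. Nothing was touched while that happened.

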